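# Check the sample drawers of a cuvette thermostat and take the binding bay out of service

### The arm

A 6-joint arm with a two-finger parallel gripper is mounted at the origin on the work surface. World frame = base frame: x ahead of the robot, y to its left, z up, the work surface at z = 0. Lengths are in m, angles in rad, forces in N, time in s.
With the tool pointing down it reaches from about 0.3 to 0.875 m from the base axis. Payload 4.2 kg.
Tool frame: the origin (TCP) lies on the centre line of the jaws, within the pads' length; the fingertips stand 17 mm ahead of it and the grasp point (between the pads) lies 2 mm behind it; x points along the fingers, z is the direction in which the jaws open and shut, and the axes are right-handed (so a half turn about x gives the same grasp; the last joint's range is limited). The gripper opens to 85 mm and grips with 20 to 120 N. Pads are 22 mm wide; open, the fingers measure 114 mm over their backs; the gripper's body (76 mm by 85 mm) begins 54 mm behind the grasp point. The pads swing forward as they close: fully open they stand 13 mm farther back than shut.
Start: joints at [-1.296, 0.32, 1.565, -0, 1.257, -0.02], TCP at [0.167, -0.55, 0.248] pointing down, gripper open.
Joint ranges: [-3.11, 3.11], [-0.84, 2.01], [0.21, 2.61], [-1.34, 4.49], [0.05, 2.63], [-2.56, 2.56]. Speed limits (rad/s): [2.57, 2.57, 3.14, 3.14, 3.14, 3.14].

### API

Orientations are given as a unit quaternion [x, y, z, w].
In Python, from station import arm, optics, workorder gives the robot as it stands.
- The arm moves only by the shell command python3 -m jog 'ROWS' [FORCE]. ROWS is JSON, one flat list of numbers, 7 for each row, row after row: the turn, a rotation vector about the tool's x, y, z in degrees, then the shift along the tool's x, y, z in mm, then the finger opening in mm, from 0 to 85.4. A call has 1 to 5 rows; each row shifts and turns the commanded pose from where the row before left it, along the tool's axes as they then stand; what a row does not reach is not made up. A row lasts 1/10 s, in which the tool goes at most 50 mm and 8.59 degrees, less where a joint would pass 70% of its speed; a pose out of reach is approached as far as the arm can. A call is refused whole if a number of a shift passes 50 or a number of a turn 8.59, either way. A call with a gripper value outside its range is refused whole. The fingers move at their own pace and stop on an object; FORCE is the grip in N (left out, the last holds). Time passes only in rows, so rows that do not move let the fingers close. It gives the time, the measured TCP pose, the force and the opening at its end, in the units of the state.
- arm.state(): the state, without advancing time (a new reading comes with each control period).
- optics.get_image(name): name is "scene" or "top" or "wrist"; returns the picture (480x640x3 uint8, red, green, blue); there is no depth.
- optics.get_calibration(name): a dict with "K" (3x3 intrinsics, pixels), "world_from_camera" (4x4, takes a point from camera to world coordinates). Camera axes: x right, y down, z forward; pixel columns grow to the right and rows downward; lengths in m; the calibration is good to about 2 mm. A picture is of the moment at which its call begins: read the wrist's pose just before it. get_calibration takes no time and is no camera call; for the wrist camera it gives the pose at the moment of the call.
- workorder.job_done(): hands the job in, once; it reports no verdict.
The state is a dict: "t": time; "q": joint angles; "qd": joint speeds; "effort": joint torques, N m; "tool_pos": TCP position; "orientation": TCP orientation; "contact_force": force on the tool from outside, world axes, zero at the start; "moment": the same for the moment, N m; "gripper_width": opening from 0.0 (shut) to 1.0 (fully open).
Only numpy, scipy, OpenCV 4.12 (cv2) and the standard library are available. Lean on these libraries where they do the work, as an engineer would, in place of code of your own. Each camera call takes 0.05 s, during which the arm holds its last target. There are 200 camera calls.

### The job

Check the three sample drawers of the cuvette thermostat one after the other, from left to right as the robot faces them: draw each right out to its stop, then slide it back in as far as it goes. One of them binds and stops short of home: do not force it, leave it where it stopped with the other two fully home. Then take that bay out of service: press the white key above it and no other white key, after that the red key, and leave the box, the jar and the beaker undisturbed.

Things in the scene. Friction and masses are not known exactly. Their poses are not given: they have to be found in the camera images.
- thermostat: Cream bench instrument (cuvette thermostat) on a black foot tray, fixed to the bench: 220 deep (x), 460 wide (y), flat top deck 92 mm above the bench. Origin: centre of its underside, on the bench; x points from its drawer side to its back, y to the left as the robot faces it, z up. The grey drawer fronts stand side by side at y = +155 (left), +30 (middle), -95 mm (right).
- handle_left (a point): Middle of the steel bar handle of the left-hand drawer, 62 mm above the bench; it moves with the drawer. The bar is 10 mm thick, runs along the instrument's y, 80 mm between its two end posts (70 mm clear), and its centre line stands 42 mm out (towards the instrument's -x) from the drawer's front panel, so 37 mm is clear behind it, open above and below. The panel is 118 wide and reaches from 26 to 82 mm above the bench.
- handle_mid (a point): Middle of the steel bar handle of the middle drawer, 62 mm above the bench; it moves with the drawer. The bar is 10 mm thick, runs along the instrument's y, 80 mm between its two end posts (70 mm clear), and its centre line stands 42 mm out (towards the instrument's -x) from the drawer's front panel, so 37 mm is clear behind it, open above and below. The panel is 118 wide and reaches from 26 to 82 mm above the bench.
- handle_right (a point): Middle of the steel bar handle of the right-hand drawer, 62 mm above the bench; it moves with the drawer. The bar is 10 mm thick, runs along the instrument's y, 80 mm between its two end posts (70 mm clear), and its centre line stands 42 mm out (towards the instrument's -x) from the drawer's front panel, so 37 mm is clear behind it, open above and below. The panel is 118 wide and reaches from 26 to 82 mm above the bench.
- drawer_left (a joint): How far the left-hand drawer is drawn out, m, along the instrument's -x: 0 fully home, 0.070 at its outer stop. It slides at about 2 N and stays where it is left. All three look alike; the one that binds (a different one each time) stops dead about 22 mm short of home on the way in; the other two run freely all the way.
- drawer_mid (a joint): How far the middle drawer is drawn out, m, along the instrument's -x: 0 fully home, 0.070 at its outer stop. It slides at about 2 N and stays where it is left. All three look alike; the one that binds (a different one each time) stops dead about 22 mm short of home on the way in; the other two run freely all the way.
- drawer_right (a joint): How far the right-hand drawer is drawn out, m, along the instrument's -x: 0 fully home, 0.070 at its outer stop. It slides at about 2 N and stays where it is left. All three look alike; the one that binds (a different one each time) stops dead about 22 mm short of home on the way in; the other two run freely all the way.
- key_left_top (a point): Centre of the top of the white key on the deck above the left-hand drawer: a round spring key, 24 mm across, 106 mm above the bench when up, pressed straight down; it sits in a black collar 40 mm across whose top is 10 mm lower.
- key_left (a joint): Travel of the white key on the deck above the left-hand drawer, m: 0 up, 0.006 fully down (5 N; begins to move at 1.5 N; counts as pressed beyond 0.004). It springs back.
- key_mid_top (a point): Centre of the top of the white key on the deck above the middle drawer: a round spring key, 24 mm across, 106 mm above the bench when up, pressed straight down; it sits in a black collar 40 mm across whose top is 10 mm lower.
- key_mid (a joint): Travel of the white key on the deck above the middle drawer, m: 0 up, 0.006 fully down (5 N; begins to move at 1.5 N; counts as pressed beyond 0.004). It springs back.
- key_right_top (a point): Centre of the top of the white key on the deck above the right-hand drawer: a round spring key, 24 mm across, 106 mm above the bench when up, pressed straight down; it sits in a black collar 40 mm across whose top is 10 mm lower.
- key_right (a joint): Travel of the white key on the deck above the right-hand drawer, m: 0 up, 0.006 fully down (5 N; begins to move at 1.5 N; counts as pressed beyond 0.004). It springs back.
- key_red_top (a point): Centre of the top of the red key on the control column at the right of the deck: a round spring key, 24 mm across, 106 mm above the bench when up, pressed straight down; it sits in a black collar 40 mm across whose top is 10 mm lower.
- key_red (a joint): Travel of the red key on the control column at the right of the deck, m: 0 up, 0.006 fully down (5 N; begins to move at 1.5 N; counts as pressed beyond 0.004). It springs back.
- cuvette_box: Loose blue box with a pale lid, 110 x 75 x 44 mm, on the bench left of the instrument; a bystander. Origin: centre of its underside.
- reagent: Loose amber jar with a black cap, 62 mm across, 120 mm tall, on the bench right of the instrument; a bystander. Origin: centre of its underside.
- beaker: Loose pale beaker, 64 mm across, 60 mm tall, standing on the rear half of the instrument's deck; a bystander. Origin: centre of its underside.

How it is judged:
By the outcome, as a careful person would: the job done as asked, in the order asked, and still so for the second after the job is handed in, with the robot touching nothing.
It also fails if it takes over 59 s, if anything falls off the work surface, if the arm or the gripper's body presses on something with over 40 N, if the wrist force passes 120 N, or if a joint passes its speed limit or range.

## Working session

There is one attempt and no reset: what is moved stays moved. The work goes in short steps, Python scripts to look and compute and a shell command to move; the robot and the scene stay as the last step left them, time stands still between calls to the robot, and variables do not carry over. Pictures are saved under pics/ and viewed, about 8 in all and at most 12, crops included, and the job is handed in when it is done.

```bash
mkdir -p pics
python3 - <<'E'
from station import arm, optics
import cv2,numpy as np
print(arm.state())
for n in("scene","top"):
    cv2.imwrite(f"pics/{n}0.png",optics.get_image(n)[:,:,::-1]); c=optics.get_calibration(n); print(n,np.round(c["K"],1).tolist(),np.round(c["world_from_camera"],3).tolist())
E
```

```text
{'t': 0.0, 'q': array([-1.29597763e+00,  3.20258243e-01,  1.56569826e+00, -1.38653597e-05,
        1.25739643e+00, -1.99757371e-02]), 'qd': array([ 0.00014989, -0.00067723, -0.00030962, -0.00215288,  0.00085724,
       -0.00085966]), 'effort': array([-9.47351946e-04, -4.15531898e+01, -2.34161979e+01, -2.70360852e-04,
        8.10188736e-03, -8.37001551e-06]), 'tool_pos': array([ 0.16694785, -0.54975001,  0.2474941 ]), 'orientation': array([ 0.42152181,  0.56850634, -0.42076803,  0.56751579]), 'contact_force': array([-0.2924884 , -0.02396192, -0.14424954]), 'moment': array([-0.00287842,  0.01514669, -0.03612641]), 'gripper_width': 1.0040702141821851}
scene [[580.0, 0.0, 313.5], [0.0, 580.0, 241.5], [0.0, 0.0, 1.0]] [[0.292, 0.685, -0.668, 1.566], [0.956, -0.222, 0.19, -0.271], [-0.018, -0.694, -0.72, 1.127], [0.0, 0.0, 0.0, 1.0]]
top [[542.0, 0.0, 315.1], [0.0, 542.0, 240.3], [0.0, 0.0, 1.0]] [[-0.002, -0.992, 0.128, 0.462], [-1.0, 0.003, 0.008, -0.016], [-0.008, -0.128, -0.992, 1.365], [0.0, 0.0, 0.0, 1.0]]
```

View pics/top0.png

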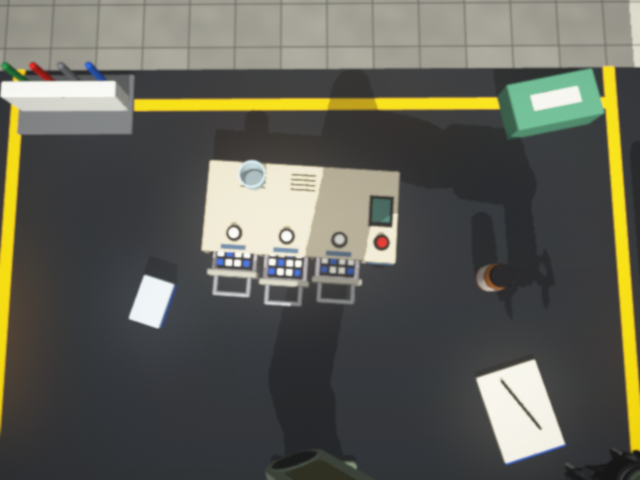

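View pics/scene0.png

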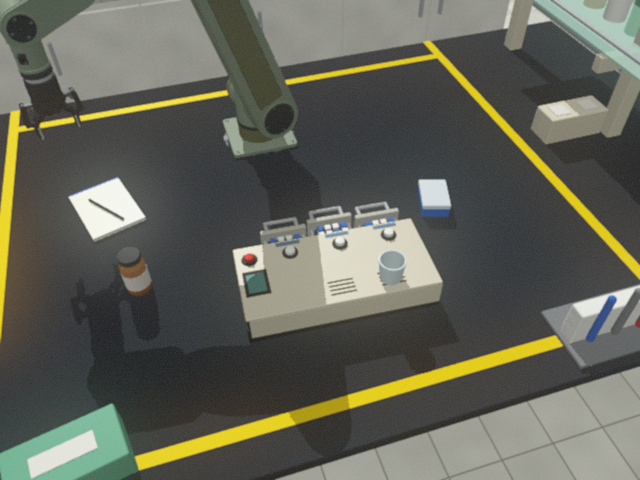

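The top view shows the white keys at about (234,232), (287,236) and (339,240), and the red key at (381,242). The handle bars are at about (232,295), (282,304) and (334,301), so all three drawers are partly out. Next I'll refine these with masks.

```bash
cat > h.py <<'E'
import cv2,numpy as np
from station import arm, optics
from scipy.spatial.transform import Rotation as R
def cast(n,px,z,c=None):
    c=c or optics.get_calibration(n); T=np.array(c["world_from_camera"])
    d=T[:3,:3]@np.linalg.solve(np.array(c["K"]),[px[0],px[1],1.]); o=T[:3,3]
    return o+d*(z-o[2])/d[2]
def proj(n,p,c=None):
    c=c or optics.get_calibration(n); T=np.array(c["world_from_camera"])
    q=np.array(c["K"])@(T[:3,:3].T@(np.array(p)-T[:3,3])); return q[:2]/q[2]
def plan(p,yaw_vec=None):
    "shift in tool mm from present TCP to p; rotvec deg so that tool x down, jaws z along yaw_vec"
    s=arm.state(); Rt=R.from_quat(s["orientation"])
    print("tcp",s["tool_pos"].round(4),"axes x,y,z",Rt.as_matrix().T.round(3).tolist(),"t",s["t"],"q",s["q"].round(2))
    if yaw_vec is not None:
        x=np.array([0,0,-1.]);z=np.append(np.array(yaw_vec)/np.linalg.norm(yaw_vec),0)
        G=R.from_matrix(np.array([x,np.cross(z,x),z]).T); print("rot deg (tool)",np.degrees((Rt.inv()*G).as_rotvec()).round(2))
    print("shift mm",(Rt.inv().apply(np.array(p)-s["tool_pos"])*1e3).round(1))
E
python3 - <<'E'
from h import *
im=cv2.imread("pics/top0.png"); hsv=cv2.cvtColor(im,cv2.COLOR_BGR2HSV); g=cv2.cvtColor(im,cv2.COLOR_BGR2GRAY)
P=[]
for (u,v) in [(234,232),(287,236),(339,240),(381,242)]:
    w=g[v-12:v+13,u-12:u+13]; t,b=cv2.threshold(w,0,255,cv2.THRESH_BINARY_INV+cv2.THRESH_OTSU)
    n,l,s,c=cv2.connectedComponentsWithStats(b)
    i=1+np.argmax(s[1:,4]); x,y,ww,hh=s[i,:4]; px=(u-12+x+(ww-1)/2,v-12+y+(hh-1)/2)
    P.append(cast("top",px,0.096)); print("collar",px,ww,hh,P[-1].round(4))
r=((hsv[...,0]<8)|(hsv[...,0]>172))&(hsv[...,1]>150)&(hsv[...,2]>90); r[:,:360]=0;r[:,400:]=0;r[:200]=0;r[260:]=0
ys,xs=np.nonzero(r);print("red",xs.mean(),ys.mean(),len(xs),cast("top",(xs.mean(),ys.mean()),.106))
P=np.array(P); d=P[0]-P[2]; print("dists",np.linalg.norm(P[0]-P[1]),np.linalg.norm(P[1]-P[2]),np.linalg.norm(P[2]-P[3]),"ydir",d[:2]/np.linalg.norm(d[:2]))
c=im[150:320,195:410]; cv2.imwrite("pics/crop.png",cv2.resize(c,None,fx=3.5,fy=3.5,interpolation=cv2.INTER_CUBIC))
E
```

```text
collar (np.float64(233.5), np.float64(231.5)) 16 18 [0.6476 0.1874 0.096 ]
collar (np.float64(286.5), np.float64(235.5)) 16 18 [0.6377 0.0618 0.096 ]
collar (np.float64(339.0), np.float64(240.0)) 17 17 [ 0.6266 -0.0623  0.096 ]
collar (np.float64(381.0), np.float64(241.5)) 17 18 [ 0.6228 -0.1612  0.096 ]
red 381.5777777777778 241.82222222222222 90 [ 0.62078236 -0.16141466  0.106     ]
dists 0.1260339772384815 0.12450758380056236 0.09903989744636639 ydir [0.08363302 0.99649662]
```

View pics/crop.png

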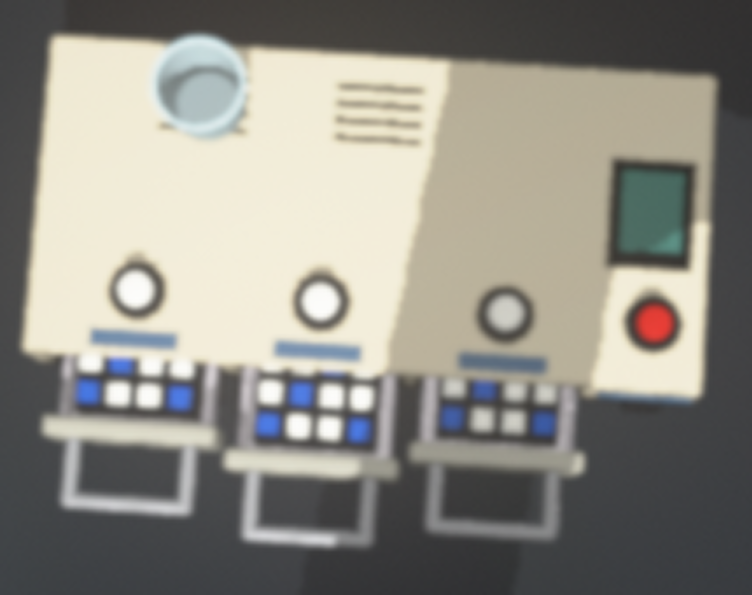

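The crop shows three bars at crop pixels (126,505), (308,538) and (491,530). The measured key spacing of 125 mm matches the spec. Next I'll convert the bars to world points and plan the first approach.

Run:
```python
from h import *
ey=np.array([.0836,.9965]);ex=np.array([.9965,-.0836])
K={'l':(.6456,.1874),'m':(.6365,.0625),'r':(.626,-.0623)}
for n,p in dict(l=(126,505),m=(308,538),r=(491,530)).items():
    w=cast("top",(195+p[0]/3.5,150+p[1]/3.5),.064); d=w[:2]-np.array(K['m']); print(n,w.round(4),"rel mid key x,y",(d@ex).round(4),(d@ey).round(4))
for v in(ex,-ex):
    plan([.5,.15,.15],v)
```

```text
l [0.5005 0.1958 0.064 ] rel mid key x,y -0.1467 0.1215
m [0.4779 0.0712 0.064 ] rel mid key x,y -0.1588 -0.0046
r [ 0.4831 -0.0535  0.064 ] rel mid key x,y -0.1432 -0.1284
tcp [ 0.167  -0.5498  0.2476] axes x,y,z [[-0.0, 0.002, -1.0], [0.957, 0.291, 0.0], [0.291, -0.957, -0.002]] t 0.1 q [-1.3   0.32  1.57  0.    1.26 -0.02]
rot deg (tool) [-6.831e+01 -8.000e-02 -6.000e-02]
shift mm [  98.5  522.  -572.7]
tcp [ 0.167  -0.5498  0.2476] axes x,y,z [[-0.0, 0.002, -1.0], [0.957, 0.291, 0.0], [0.291, -0.957, -0.002]] t 0.1 q [-1.3   0.32  1.57  0.    1.26 -0.02]
rot deg (tool) [ 1.1169e+02 -6.0000e-02  9.0000e-02]
shift mm [  98.5  522.  -572.7]
```

```bash
R5='[0,0,0,3,30,-34,30,0,0,0,3,30,-34,30,0,0,0,3,30,-34,30,0,0,0,3,30,-34,30,0,0,0,3,30,-34,30]'
python3 -m jog '[0,0,0,3,30,-34,30,0,0,0,3,30,-34,30,0,0,0,3,30,-34,30,0,0,0,3,30,-34,30,0,0,0,3,30,-34,30]' 20
python3 -m jog '[0,0,0,3,30,-34,30,0,0,0,3,30,-34,30,0,0,0,3,30,-34,30,0,0,0,3,30,-34,30,0,0,0,3,30,-34,30]'
python3 -m jog '[0,0,0,3,30,-34,30,0,0,0,3,30,-34,30,0,0,0,3,30,-34,30,0,0,0,3,30,-34,30,0,0,0,3,30,-34,30]'
python3 -m jog '[-8.5,0,0,0,0,0,30,-8.5,0,0,0,0,0,30,-8.5,0,0,0,0,0,30,-8.5,0,0,0,0,0,30,-8.5,0,0,0,0,0,30]'
python3 -m jog '[-8.5,0,0,0,0,0,30,-8.5,0,0,0,0,0,30,-8.5,0,0,0,0,0,30,0,0,0,0,0,0,30]'
python3 -c "
from h import *
plan([.5005,.1958,.2],(.9965,-.0836))"
```

```text
t: 0.6
tool_pos: [0.2614, -0.3421, 0.2329]
orientation: [0.421, 0.568, -0.421, 0.568]
contact_force: [1.7, -0.1, -0.4]
gripper_width: 0.352
t: 1.1
tool_pos: [0.3555, -0.1359, 0.2181]
orientation: [0.421, 0.568, -0.421, 0.568]
contact_force: [0.9, 0.0, 0.4]
gripper_width: 0.351
t: 1.6
tool_pos: [0.4497, 0.0705, 0.203]
orientation: [0.421, 0.568, -0.421, 0.568]
contact_force: [1.0, -0.7, -0.1]
gripper_width: 0.344
t: 2.1
tool_pos: [0.4492, 0.0686, 0.2029]
orientation: [0.184, 0.683, -0.185, 0.682]
contact_force: [0.6, 0.2, -0.4]
gripper_width: 0.35
t: 2.5
tool_pos: [0.4492, 0.0685, 0.203]
orientation: [0.032, 0.707, -0.032, 0.706]
contact_force: [0.0, 0.3, -0.2]
gripper_width: 0.349
tcp [0.4492 0.0685 0.203 ] axes x,y,z [[-0.001, -0.0, -1.0], [0.089, 0.996, -0.0], [0.996, -0.089, -0.001]] t 2.5 q [ 0.13  0.17  1.9  -0.    1.08  0.22]
rot deg (tool) [-0.33 -0.04  0.01]
shift mm [  2.9 131.4  39.7]
```

```bash
python3 -m jog '[0,0,0,0,40,13,30,0,0,0,0,40,13,30,0,0,0,0,41,13,30,0,0,0,0,10,0,30,0,0,0,0,0,0,30]'
python3 - <<'E'
from h import *
cv2.imwrite("pics/w1.png",optics.get_image("wrist")[:,:,::-1]); c=optics.get_calibration("wrist"); print(np.round(c["K"],1).tolist(),np.round(c["world_from_camera"],3).tolist())
plan([.5005,.1958,.2],(.9965,-.0836))
print(proj("wrist",[.5005,.1958,.064]))
E
```

```text
t: 3.0
tool_pos: [0.4998, 0.1967, 0.2026]
orientation: [0.031, 0.707, -0.032, 0.706]
contact_force: [-0.7, -0.0, -0.7]
gripper_width: 0.353
[[356.0, 0.0, 321.4], [0.0, 356.0, 239.9], [0.0, 0.0, 1.0]] [[0.996, -0.083, -0.03, 0.508], [-0.088, -0.943, -0.32, 0.279], [-0.001, 0.322, -0.947, 0.328], [0.0, 0.0, 0.0, 1.0]]
tcp [0.4994 0.1954 0.2027] axes x,y,z [[-0.002, -0.001, -1.0], [0.089, 0.996, -0.001], [0.996, -0.089, -0.001]] t 3.05 q [ 0.35  0.29  1.72 -0.    1.13  0.44]
rot deg (tool) [-0.34 -0.08  0.08]
shift mm [2.7 0.5 1.1]
[321.91069256 232.61075776]
```

View pics/w1.png

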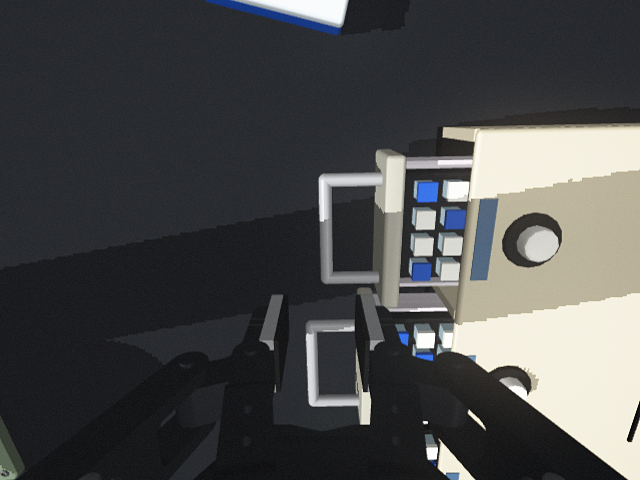

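The wrist view shows the left bar at about (326,228), against a prediction of (322,233). The left key collar is at (532,240).

Run:
```python
from h import *
h=cast("wrist",(326,228),.062);print("h",h,"key",cast("wrist",(532,240),.096))
plan([h[0],h[1],.064])
```

```text
h [0.50395595 0.198648   0.062     ] key [0.64492076 0.18787933 0.096     ]
tcp [0.4994 0.1954 0.2027] axes x,y,z [[-0.002, -0.001, -1.0], [0.089, 0.996, -0.001], [0.996, -0.089, -0.001]] t 3.05 q [ 0.35  0.29  1.72 -0.    1.13  0.44]
shift mm [138.7   3.8   4.5]
```

```bash
python3 -m jog '[0,0,0,35,1,1,30,0,0,0,35,1,1,30,0,0,0,35,1,1,30,0,0,0,33,0,0,30,0,0,0,0,0,0,30]'
python3 -m jog '[0,0,0,0,0,0,0,0,0,0,0,0,0,0,0,0,0,0,0,0,0,0,0,0,0,0,0,0,0,0,0,0,0,0,0]' 20
```

```text
t: 3.55
tool_pos: [0.4996, 0.1955, 0.0617]
orientation: [0.031, 0.71, -0.034, 0.703]
contact_force: [-0.2, 0.1, 0.3]
gripper_width: 0.352
t: 4.05
tool_pos: [0.5039, 0.1977, 0.0666]
orientation: [0.031, 0.706, -0.031, 0.707]
contact_force: [0.0, -5.5, 4.4]
gripper_width: 0.107
```

```bash
python3 -m jog '[0,0,0,0,0,-4,0,0,0,0,0,0,-4,0,0,0,0,0,0,-4,0,0,0,0,0,0,-4,0,0,0,0,0,0,-4,0]'
python3 -m jog '[0,0,0,0,0,-3,0,0,0,0,0,0,-3,0,0,0,0,0,0,-3,0]'
```

```text
t: 4.55
tool_pos: [0.4842, 0.1991, 0.0667]
orientation: [0.031, 0.705, -0.032, 0.707]
contact_force: [1.5, -6.7, 4.8]
gripper_width: 0.108
t: 4.85
tool_pos: [0.4751, 0.1998, 0.0666]
orientation: [0.03, 0.706, -0.032, 0.707]
contact_force: [0.3, -8.4, 4.4]
gripper_width: 0.106
```

```bash
python3 -m jog '[0,0,0,0,0,-3,0,0,0,0,0,0,-3,0,0,0,0,0,0,-2,0]'
python3 -m jog '[0,0,0,0,0,-2,0,0,0,0,0,0,-2,0,0,0,0,0,0,-2,0]'
```

```text
t: 5.15
tool_pos: [0.4746, 0.1999, 0.0668]
orientation: [0.029, 0.7, -0.03, 0.713]
contact_force: [24.5, -19.3, -12.4]
gripper_width: 0.107
t: 5.45
tool_pos: [0.4743, 0.2001, 0.067]
orientation: [0.029, 0.696, -0.029, 0.717]
contact_force: [39.8, -25.1, -23.6]
gripper_width: 0.107
```

```bash
python3 -m jog '[0,0,0,0,0,7,0,0,0,0,0,0,7,0,0,0,0,0,0,0,0]'
python3 -m jog '[0,0,0,0,0,8,0,0,0,0,0,0,8,0,0,0,0,0,0,8,0,0,0,0,0,0,8,0,0,0,0,0,0,8,0]'
python3 -m jog '[0,0,0,0,0,3,0,0,0,0,0,0,0,0]'
python3 -m jog '[0,0,0,0,0,2,0,0,0,0,0,0,0,0]'
```

```text
t: 5.75
tool_pos: [0.4763, 0.1997, 0.0667]
orientation: [0.031, 0.705, -0.032, 0.708]
contact_force: [0.7, -7.2, 6.2]
gripper_width: 0.106
t: 6.25
tool_pos: [0.5144, 0.1971, 0.0667]
orientation: [0.031, 0.706, -0.032, 0.707]
contact_force: [-2.4, -3.1, 6.1]
gripper_width: 0.107
t: 6.45
tool_pos: [0.5184, 0.1968, 0.0668]
orientation: [0.032, 0.705, -0.031, 0.707]
contact_force: [0.9, -6.0, 5.2]
gripper_width: 0.104
t: 6.65
tool_pos: [0.5198, 0.1967, 0.0668]
orientation: [0.032, 0.706, -0.031, 0.707]
contact_force: [-0.8, -3.4, 6.1]
gripper_width: 0.107
```

```bash
python3 -m jog '[0,0,0,0,0,2,0,0,0,0,0,0,0,0]'
python3 -m jog '[0,0,0,0,0,2,0,0,0,0,0,0,0,0]'
python3 -m jog '[0,0,0,0,0,2,0,0,0,0,0,0,0,0]'
```

```text
t: 6.85
tool_pos: [0.5217, 0.1966, 0.0667]
orientation: [0.032, 0.706, -0.031, 0.707]
contact_force: [-1.3, -4.2, 5.7]
gripper_width: 0.107
t: 7.05
tool_pos: [0.5236, 0.1964, 0.0667]
orientation: [0.032, 0.706, -0.031, 0.707]
contact_force: [-1.7, -3.1, 5.2]
gripper_width: 0.107
t: 7.25
tool_pos: [0.5256, 0.1963, 0.0667]
orientation: [0.032, 0.706, -0.031, 0.707]
contact_force: [-0.8, -4.2, 5.3]
gripper_width: 0.105
```

```bash
python3 -m jog '[0,0,0,0,0,2,0,0,0,0,0,0,0,0]'
python3 -m jog '[0,0,0,0,0,3,0,0,0,0,0,0,0,0]'
python3 -m jog '[0,0,0,0,0,3,0,0,0,0,0,0,3,0,0,0,0,0,0,0,0]'
python3 -m jog '[0,0,0,0,0,3,0,0,0,0,0,0,2,0,0,0,0,0,0,0,0]'
python3 -m jog '[0,0,0,0,0,3,0,0,0,0,0,0,0,0]'
```

```text
t: 7.45
tool_pos: [0.5277, 0.1962, 0.0667]
orientation: [0.032, 0.706, -0.031, 0.707]
contact_force: [-0.8, -3.6, 4.1]
gripper_width: 0.102
t: 7.65
tool_pos: [0.5308, 0.1959, 0.0668]
orientation: [0.032, 0.706, -0.031, 0.707]
contact_force: [-0.7, -2.8, 4.9]
gripper_width: 0.111
t: 7.95
tool_pos: [0.5369, 0.1955, 0.0667]
orientation: [0.032, 0.706, -0.031, 0.707]
contact_force: [-0.8, -2.7, 4.9]
gripper_width: 0.102
t: 8.25
tool_pos: [0.5418, 0.1951, 0.0667]
orientation: [0.032, 0.706, -0.031, 0.707]
contact_force: [-0.4, -2.9, 5.6]
gripper_width: 0.104
t: 8.45
tool_pos: [0.5449, 0.195, 0.0668]
orientation: [0.032, 0.706, -0.031, 0.707]
contact_force: [-0.5, -3.1, 5.9]
gripper_width: 0.111
```

```bash
python3 -m jog '[0,0,0,0,0,3,0,0,0,0,0,0,3,0,0,0,0,0,0,0,0]'
python3 -m jog '[0,0,0,0,0,3,0,0,0,0,0,0,0,0]'
```

```text
t: 8.75
tool_pos: [0.5452, 0.1949, 0.0667]
orientation: [0.032, 0.71, -0.032, 0.703]
contact_force: [-13.5, 1.0, 15.4]
gripper_width: 0.107
t: 8.95
tool_pos: [0.5453, 0.1949, 0.0666]
orientation: [0.032, 0.712, -0.032, 0.7]
contact_force: [-21.1, 3.4, 20.3]
gripper_width: 0.104
```

```bash
python3 -m jog '[0,0,0,0,0,-4,0,0,0,0,0,0,-4,0,0,0,0,0,0,0,0]'
python3 -m jog '[0,0,0,0,0,0,30,0,0,0,0,0,0,30,0,0,0,0,0,0,30]'
python3 -m jog '[-1,0,0,-35,0,0,30,0,0,0,-35,0,0,30,0,0,0,0,0,0,30]'
python3 -c "
from h import *
plan([.4813,.0735,.064],(.9974,-.0718))"
```

```text
t: 9.25
tool_pos: [0.545, 0.1949, 0.0667]
orientation: [0.032, 0.706, -0.031, 0.707]
contact_force: [-3.5, -1.2, 8.5]
gripper_width: 0.106
t: 9.55
tool_pos: [0.5453, 0.1948, 0.0652]
orientation: [0.032, 0.706, -0.031, 0.706]
contact_force: [-0.4, -0.2, -0.2]
gripper_width: 0.353
t: 9.85
tool_pos: [0.5482, 0.1957, 0.1399]
orientation: [0.027, 0.703, -0.024, 0.71]
contact_force: [1.4, 1.1, 0.0]
gripper_width: 0.35
tcp [0.5482 0.1957 0.1399] axes x,y,z [[0.009, 0.003, -1.0], [0.072, 0.997, 0.004], [0.997, -0.072, 0.009]] t 9.85 q [0.32 0.41 1.71 0.   1.01 0.39]
rot deg (tool) [-0.01  0.53 -0.23]
shift mm [  74.8 -127.   -58.6]
```

```bash
python3 -m jog '[0,0,0,0,-42,-19,30,0,0,0,0,-42,-20,30,0,0,0,0,-42,-20,30,0,0,0,0,0,0,30]'
python3 -c "
from h import *
plan([.4813,.0735,.064],(.9974,-.0718))
cv2.imwrite('pics/w2.png',optics.get_image('wrist')[:,:,::-1]); print(proj('wrist',[.4813,.0735,.062]))"
```

```text
t: 10.25
tool_pos: [0.4732, 0.0696, 0.1343]
orientation: [0.026, 0.708, -0.027, 0.705]
contact_force: [0.1, 0.7, 0.4]
gripper_width: 0.35
tcp [0.4732 0.0696 0.1343] axes x,y,z [[-0.005, -0.002, -1.0], [0.076, 0.997, -0.002], [0.997, -0.076, -0.005]] t 10.25 q [ 0.12  0.28  1.94 -0.    0.92  0.2 ]
rot deg (tool) [-0.22 -0.29  0.11]
shift mm [70.2  4.6  8.1]
[329.34084    262.56875951]
```

View pics/w2.png

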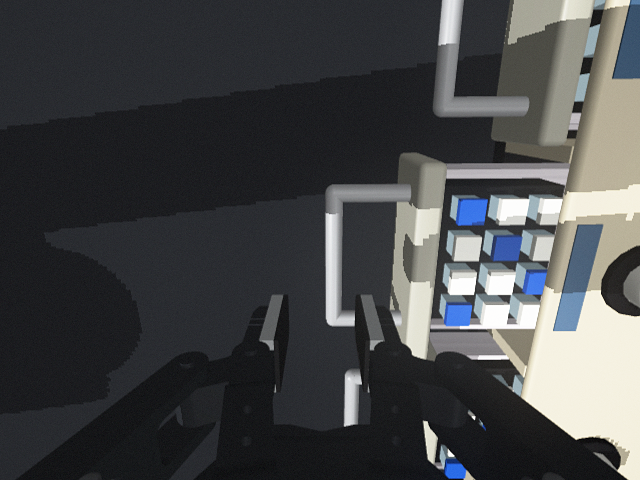

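The mid bar is at about (333,255). The left bar is at about (450,60), but there seems to be a slit of tray showing behind the left panel, so I'll check that bar's position.

```bash
python3 -c "
from h import *
for p in((450,60),(440,105),(333,255),(347,400)): print(p,cast('wrist',p,.062).round(4))
print(proj('wrist',[.5453,.1949,.062]))
m=cast('wrist',(333,255),.062);plan([m[0],m[1],.064])
im=cv2.imread('pics/w2.png');cv2.imwrite('pics/w2c.png',cv2.resize(im[0:200,420:640],None,fx=3,fy=3))
"
```

```text
(450, 60) [0.549  0.1785 0.062 ]
(440, 105) [0.5447 0.1576 0.062 ]
(333, 255) [0.4838 0.0782 0.062 ]
(347, 400) [ 0.4866 -0.03    0.062 ]
[443.73350955  23.40209817]
tcp [0.4756 0.0713 0.1348] axes x,y,z [[-0.002, -0.0, -1.0], [0.075, 0.997, -0.0], [0.997, -0.075, -0.002]] t 10.3 q [0.12 0.28 1.94 0.   0.92 0.2 ]
shift mm [70.8  7.5  7.8]
```

View pics/w2c.png

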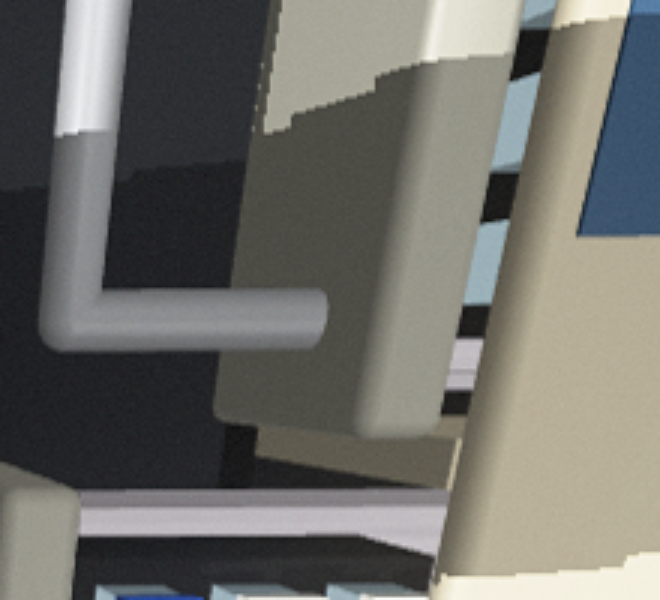

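By the bar position, the left drawer still sits where it was released, and it travelled 71 mm between hard stops. So the slit should just be the panel standing proud of the body at home. I'll compare it with the others later. Now the middle drawer.

```bash
python3 -m jog '[0,0,0,0,6,7,30,0,0,0,35,0,0,30,0,0,0,36,0,0,30,0,0,0,0,0,0,30]'
python3 -m jog '[0,0,0,0,0,0,0,0,0,0,0,0,0,0,0,0,0,0,0,0,0,0,0,0,0,0,0,0]' 20
python3 -m jog '[0,0,0,0,0,-4,0,0,0,0,0,0,-4,0,0,0,0,0,0,0,0]'
python3 -m jog '[0,0,0,0,0,-4,0,0,0,0,0,0,-4,0,0,0,0,0,0,0,0]'
```

```text
t: 10.7
tool_pos: [0.4829, 0.0796, 0.0605]
orientation: [0.024, 0.71, -0.025, 0.704]
contact_force: [-0.9, 0.3, -0.5]
gripper_width: 0.353
t: 11.1
tool_pos: [0.4856, 0.0794, 0.0649]
orientation: [0.026, 0.706, -0.025, 0.708]
contact_force: [1.3, 6.4, -8.4]
gripper_width: 0.102
t: 11.4
tool_pos: [0.4768, 0.08, 0.0649]
orientation: [0.026, 0.706, -0.025, 0.707]
contact_force: [-0.0, 6.3, -8.2]
gripper_width: 0.107
t: 11.7
tool_pos: [0.4688, 0.0806, 0.0649]
orientation: [0.026, 0.706, -0.025, 0.707]
contact_force: [1.1, 6.1, -7.6]
gripper_width: 0.107
```

```bash
python3 -m jog '[0,0,0,0,0,-4,0,0,0,0,0,0,-3,0,0,0,0,0,0,0,0]'
python3 -m jog '[0,0,0,0,0,-3,0,0,0,0,0,0,-3,0,0,0,0,0,0,0,0]'
```

```text
t: 12.0
tool_pos: [0.4667, 0.0807, 0.065]
orientation: [0.026, 0.702, -0.025, 0.711]
contact_force: [11.1, 2.7, -18.7]
gripper_width: 0.106
t: 12.3
tool_pos: [0.4665, 0.0809, 0.066]
orientation: [0.026, 0.698, -0.024, 0.715]
contact_force: [22.5, -1.3, -25.8]
gripper_width: 0.107
```

```bash
python3 -m jog '[0,0,0,0,0,5,0,0,0,0,0,0,5,0,0,0,0,0,0,0,0]'
python3 -m jog '[0,0,0,0,0,8,0,0,0,0,0,0,8,0,0,0,0,0,0,8,0,0,0,0,0,0,8,0,0,0,0,0,0,8,0]'
python3 -m jog '[0,0,0,0,0,3,0,0,0,0,0,0,0,0]'
python3 -m jog '[0,0,0,0,0,2,0,0,0,0,0,0,0,0]'
python3 -m jog '[0,0,0,0,0,2,0,0,0,0,0,0,0,0]'
```

```text
t: 12.6
tool_pos: [0.4681, 0.0807, 0.0657]
orientation: [0.026, 0.705, -0.025, 0.708]
contact_force: [2.6, 5.6, -3.2]
gripper_width: 0.103
t: 13.1
tool_pos: [0.5063, 0.078, 0.0657]
orientation: [0.026, 0.706, -0.025, 0.707]
contact_force: [-2.2, 6.3, -0.5]
gripper_width: 0.106
t: 13.3
tool_pos: [0.5102, 0.0778, 0.0657]
orientation: [0.026, 0.705, -0.025, 0.708]
contact_force: [1.5, 5.4, -3.0]
gripper_width: 0.104
t: 13.5
tool_pos: [0.5115, 0.0777, 0.0657]
orientation: [0.026, 0.706, -0.025, 0.708]
contact_force: [0.8, 5.4, -1.2]
gripper_width: 0.107
t: 13.7
tool_pos: [0.5134, 0.0775, 0.0657]
orientation: [0.026, 0.706, -0.025, 0.708]
contact_force: [-0.4, 5.3, -1.6]
gripper_width: 0.105
```

Any bind should show at about x = 0.5145.

```bash
python3 -m jog '[0,0,0,0,0,2,0,0,0,0,0,0,0,0]'
python3 -m jog '[0,0,0,0,0,2,0,0,0,0,0,0,0,0]'
```

```text
t: 13.9
tool_pos: [0.5154, 0.0774, 0.0657]
orientation: [0.026, 0.706, -0.025, 0.708]
contact_force: [-0.6, 4.6, -1.7]
gripper_width: 0.105
t: 14.1
tool_pos: [0.5174, 0.0773, 0.0657]
orientation: [0.026, 0.706, -0.025, 0.708]
contact_force: [-0.5, 6.0, -1.6]
gripper_width: 0.103
```

```bash
python3 -m jog '[0,0,0,0,0,2,0,0,0,0,0,0,0,0]'
python3 -m jog '[0,0,0,0,0,2,0,0,0,0,0,0,0,0]'
python3 -m jog '[0,0,0,0,0,3,0,0,0,0,0,0,3,0,0,0,0,0,0,3,0,0,0,0,0,0,0,0]'
python3 -m jog '[0,0,0,0,0,3,0,0,0,0,0,0,2,0,0,0,0,0,0,0,0]'
```

```text
t: 14.3
tool_pos: [0.5194, 0.0771, 0.0657]
orientation: [0.026, 0.706, -0.025, 0.707]
contact_force: [-0.4, 4.7, -1.7]
gripper_width: 0.106
t: 14.5
tool_pos: [0.5213, 0.077, 0.0657]
orientation: [0.026, 0.706, -0.025, 0.707]
contact_force: [-1.4, 5.3, -2.4]
gripper_width: 0.108
t: 14.9
tool_pos: [0.5306, 0.0764, 0.0657]
orientation: [0.026, 0.706, -0.025, 0.708]
contact_force: [-0.3, 5.0, -1.5]
gripper_width: 0.109
t: 15.2
tool_pos: [0.5354, 0.076, 0.0657]
orientation: [0.026, 0.706, -0.025, 0.708]
contact_force: [0.4, 5.2, -1.9]
gripper_width: 0.106
```

```bash
python3 -m jog '[0,0,0,0,0,3,0,0,0,0,0,0,3,0,0,0,0,0,0,0,0]'
python3 -m jog '[0,0,0,0,0,3,0,0,0,0,0,0,2,0,0,0,0,0,0,0,0]'
```

```text
t: 15.5
tool_pos: [0.5369, 0.0759, 0.0656]
orientation: [0.027, 0.709, -0.025, 0.704]
contact_force: [-10.2, 8.1, 7.6]
gripper_width: 0.103
t: 15.8
tool_pos: [0.537, 0.0758, 0.0655]
orientation: [0.027, 0.713, -0.025, 0.7]
contact_force: [-20.4, 10.2, 16.3]
gripper_width: 0.105
```

```bash
python3 -m jog '[0,0,0,0,0,-4,0,0,0,0,0,0,-5,0,0,0,0,0,0,0,0]'
python3 -m jog '[0,0,0,0,0,0,30,0,0,0,0,0,0,30,0,0,0,0,0,0,30]'
python3 -m jog '[0,0,0,-35,0,0,30,0,0,0,-35,0,0,30,0,0,0,0,0,0,30]'
python3 -m jog '[0,0,0,0,-43,-13,30,0,0,0,0,-43,-14,30,0,0,0,0,-42,-14,30,0,0,0,0,0,0,30,0,0,0,0,0,0,30]'
python3 -c "
from h import *
plan([.4865,-.0516,.064],(.9974,-.0718))
cv2.imwrite('pics/w3.png',optics.get_image('wrist')[:,:,::-1]); print(proj('wrist',[.4865,-.0516,.062]))"
```

```text
t: 16.1
tool_pos: [0.5362, 0.0759, 0.0657]
orientation: [0.026, 0.706, -0.025, 0.707]
contact_force: [-0.9, 6.0, -2.5]
gripper_width: 0.108
t: 16.4
tool_pos: [0.5371, 0.0745, 0.0651]
orientation: [0.025, 0.706, -0.025, 0.707]
contact_force: [0.2, 0.7, 0.0]
gripper_width: 0.349
t: 16.7
tool_pos: [0.5398, 0.0749, 0.1391]
orientation: [0.026, 0.703, -0.025, 0.71]
contact_force: [-0.3, -0.4, -0.0]
gripper_width: 0.352
t: 17.2
tool_pos: [0.4863, -0.0507, 0.1343]
orientation: [0.026, 0.707, -0.026, 0.707]
contact_force: [0.0, -0.1, 0.3]
gripper_width: 0.353
tcp [ 0.4863 -0.0507  0.1343] axes x,y,z [[0.0, 0.0, -1.0], [0.074, 0.997, 0.0], [0.997, -0.074, 0.0]] t 17.2 q [-0.13  0.29  1.92  0.    0.92 -0.05]
rot deg (tool) [-0.14  0.02 -0.01]
shift mm [70.3 -0.9  0.2]
[319.61214773 269.49051111]
```

View pics/w3.png

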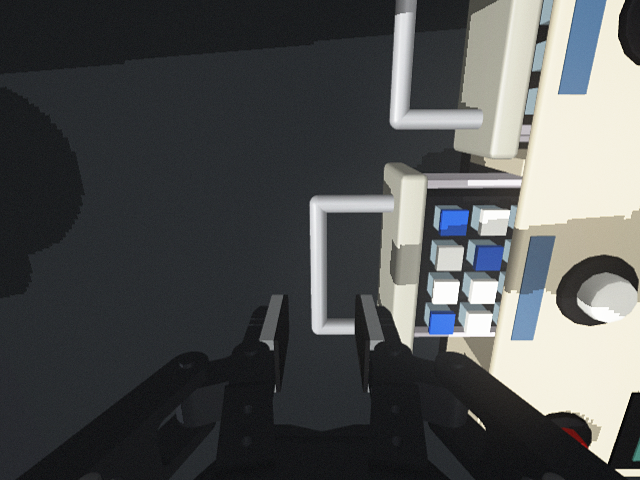

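The home middle drawer shows the same slit, so that is how home looks. The right bar is at (319,265), as predicted.

```bash
python3 -m jog '[0,0,0,35,2,0,30,0,0,0,35,0,0,30,0,0,0,0,0,0,30]'
python3 -m jog '[0,0,0,0,0,0,0,0,0,0,0,0,0,0,0,0,0,0,0,0,0,0,0,0,0,0,0,0]' 20
python3 -m jog '[0,0,0,0,0,-6,0,0,0,0,0,0,-6,0,0,0,0,0,0,-6,0,0,0,0,0,0,-5,0,0,0,0,0,0,0,0]'
python3 -m jog '[0,0,0,0,0,-4,0,0,0,0,0,0,-4,0,0,0,0,0,0,0,0]'
python3 -m jog '[0,0,0,0,0,-3,0,0,0,0,0,0,-3,0,0,0,0,0,0,0,0]'
```

```text
t: 17.55
tool_pos: [0.484, -0.0463, 0.0608]
orientation: [0.025, 0.71, -0.024, 0.704]
contact_force: [-0.9, 0.1, -0.5]
gripper_width: 0.352
t: 17.95
tool_pos: [0.4874, -0.0473, 0.0651]
orientation: [0.026, 0.706, -0.025, 0.708]
contact_force: [1.2, 5.9, -3.3]
gripper_width: 0.108
t: 18.45
tool_pos: [0.4633, -0.0456, 0.0651]
orientation: [0.026, 0.706, -0.025, 0.707]
contact_force: [-0.2, 5.7, -3.0]
gripper_width: 0.108
t: 18.75
tool_pos: [0.4581, -0.0453, 0.0651]
orientation: [0.026, 0.704, -0.025, 0.709]
contact_force: [5.9, 5.1, -8.8]
gripper_width: 0.104
t: 19.05
tool_pos: [0.4579, -0.0453, 0.0654]
orientation: [0.026, 0.7, -0.026, 0.713]
contact_force: [18.4, 6.3, -22.7]
gripper_width: 0.107
```

```bash
python3 -m jog '[0,0,0,0,0,4,0,0,0,0,0,0,4,0,0,0,0,0,0,0,0]'
python3 -m jog '[0,0,0,0,0,8,0,0,0,0,0,0,8,0,0,0,0,0,0,8,0,0,0,0,0,0,8,0,0,0,0,0,0,6,0]'
python3 -m jog '[0,0,0,0,0,2,0,0,0,0,0,0,0,0]'
python3 -m jog '[0,0,0,0,0,2,0,0,0,0,0,0,0,0]'
```

```text
t: 19.35
tool_pos: [0.4589, -0.0453, 0.0652]
orientation: [0.026, 0.706, -0.025, 0.708]
contact_force: [2.7, 5.6, -3.4]
gripper_width: 0.107
t: 19.85
tool_pos: [0.4956, -0.0479, 0.0651]
orientation: [0.026, 0.707, -0.025, 0.707]
contact_force: [-1.0, 6.2, 0.8]
gripper_width: 0.102
t: 20.05
tool_pos: [0.498, -0.048, 0.0651]
orientation: [0.026, 0.706, -0.025, 0.707]
contact_force: [0.6, 5.6, -1.7]
gripper_width: 0.106
t: 20.25
tool_pos: [0.4996, -0.0481, 0.0651]
orientation: [0.026, 0.707, -0.025, 0.707]
contact_force: [-0.8, 6.7, -1.5]
gripper_width: 0.106
```

```bash
python3 -m jog '[0,0,0,0,0,2,0,0,0,0,0,0,0,0]'
python3 -m jog '[0,0,0,0,0,2,0,0,0,0,0,0,0,0]'
python3 -m jog '[0,0,0,0,0,2,0,0,0,0,0,0,0,0]'
python3 -m jog '[0,0,0,0,0,1.5,0,0,0,0,0,0,0,0]'
```

```text
t: 20.45
tool_pos: [0.5015, -0.0483, 0.0651]
orientation: [0.026, 0.707, -0.025, 0.707]
contact_force: [-0.8, 5.1, -0.6]
gripper_width: 0.106
t: 20.65
tool_pos: [0.5035, -0.0484, 0.0652]
orientation: [0.026, 0.707, -0.025, 0.707]
contact_force: [-1.3, 5.7, -0.8]
gripper_width: 0.108
t: 20.85
tool_pos: [0.5055, -0.0485, 0.0651]
orientation: [0.026, 0.707, -0.025, 0.707]
contact_force: [-1.0, 5.6, -1.8]
gripper_width: 0.103
t: 21.05
tool_pos: [0.5069, -0.0487, 0.0651]
orientation: [0.026, 0.707, -0.025, 0.707]
contact_force: [-0.1, 5.7, -1.0]
gripper_width: 0.108
```

```bash
python3 -m jog '[0,0,0,0,0,1.5,0,0,0,0,0,0,0,0]'
python3 -m jog '[0,0,0,0,0,1.5,0,0,0,0,0,0,0,0]'
```

```text
t: 21.25
tool_pos: [0.5084, -0.0487, 0.0652]
orientation: [0.026, 0.707, -0.025, 0.707]
contact_force: [-0.8, 6.1, -0.6]
gripper_width: 0.107
t: 21.45
tool_pos: [0.5098, -0.0489, 0.0651]
orientation: [0.026, 0.707, -0.025, 0.707]
contact_force: [-2.1, 5.8, -1.6]
gripper_width: 0.107
```

```bash
python3 -m jog '[0,0,0,0,0,1.5,0,0,0,0,0,0,0,0]'
python3 -m jog '[0,0,0,0,0,1.5,0,0,0,0,0,0,0,0]'
```

```text
t: 21.65
tool_pos: [0.5113, -0.049, 0.0651]
orientation: [0.026, 0.707, -0.025, 0.707]
contact_force: [-0.2, 5.1, -1.4]
gripper_width: 0.107
t: 21.85
tool_pos: [0.5129, -0.0491, 0.0651]
orientation: [0.026, 0.707, -0.025, 0.707]
contact_force: [-1.4, 4.9, -0.6]
gripper_width: 0.11
```

```bash
python3 -m jog '[0,0,0,0,0,1.5,0,0,0,0,0,0,0,0]'
python3 -m jog '[0,0,0,0,0,1.5,0,0,0,0,0,0,0,0]'
python3 -c "
from h import *
cv2.imwrite('pics/s2.png',optics.get_image('scene')[210:345,225:450,::-1].repeat(3,0).repeat(3,1)); cv2.imwrite('pics/t2.png',optics.get_image('top')[150:320,195:410,::-1].repeat(3,0).repeat(3,1))"
```

```text
t: 22.05
tool_pos: [0.5142, -0.0491, 0.0651]
orientation: [0.026, 0.707, -0.025, 0.707]
contact_force: [-1.5, 5.3, -0.5]
gripper_width: 0.103
t: 22.25
tool_pos: [0.5143, -0.0491, 0.0651]
orientation: [0.026, 0.708, -0.025, 0.705]
contact_force: [-4.0, 4.7, 2.8]
gripper_width: 0.109
```

View pics/t2.png

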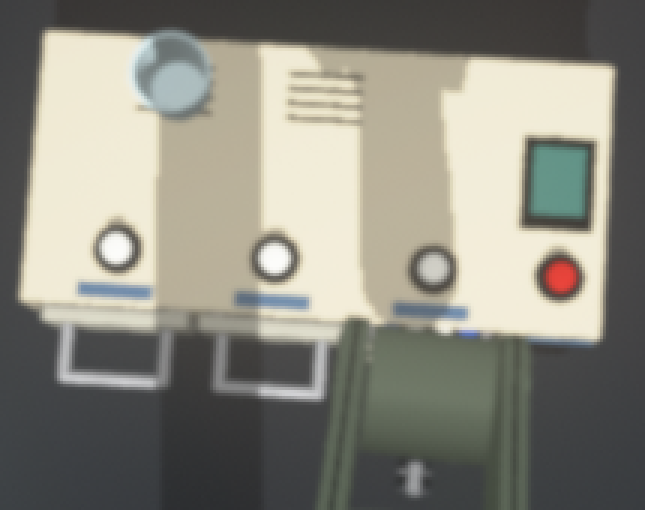

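The top view shows the left and middle drawers home and looking alike, with the right one stopped. I'll do one gentle 1 mm nudge to confirm it's a dead stop.

```bash
python3 -m jog '[0,0,0,0,0,1,0,0,0,0,0,0,0,0,0,0,0,0,0,0,0]'
```

```text
t: 22.65
tool_pos: [0.5144, -0.0492, 0.0651]
orientation: [0.026, 0.709, -0.025, 0.705]
contact_force: [-5.9, 5.4, 5.1]
gripper_width: 0.104
```

```bash
python3 -m jog '[0,0,0,0,0,-2,0,0,0,0,0,0,0,0]'
python3 -m jog '[0,0,0,0,0,0,30,0,0,0,0,0,0,30,0,0,0,0,0,0,30]'
python3 -m jog '[0,0,0,-40,0,0,30,0,0,0,-40,0,0,30,0,0,0,-10,0,-40,30,0,0,0,0,0,-30,30,0,0,0,0,0,0,30]'
python3 -c "
from h import *
plan([.62,-.06,.15],(.9974,-.0718))
for p in([.5453,.195,.062],[.537,.0716,.062],[.5144,-.053,.062],[.5064,-.053,.062]):print(proj('wrist',p).round(1))
cv2.imwrite('pics/w4.png',optics.get_image('wrist')[:,:,::-1])"
```

```text
t: 22.85
tool_pos: [0.5141, -0.0491, 0.0652]
orientation: [0.026, 0.707, -0.025, 0.706]
contact_force: [-1.8, 5.8, 0.6]
gripper_width: 0.108
t: 23.15
tool_pos: [0.5156, -0.0504, 0.065]
orientation: [0.025, 0.706, -0.026, 0.707]
contact_force: [0.1, 0.7, -0.3]
gripper_width: 0.354
t: 23.65
tool_pos: [0.4414, -0.0448, 0.1547]
orientation: [0.025, 0.707, -0.026, 0.706]
contact_force: [0.1, 0.5, 0.7]
gripper_width: 0.353
tcp [ 0.4414 -0.0448  0.1547] axes x,y,z [[-0.002, -0.0, -1.0], [0.072, 0.997, -0.0], [0.997, -0.072, -0.002]] t 23.65 q [-0.13  0.2   1.99 -0.    0.95 -0.05]
rot deg (tool) [-0.   -0.14  0.02]
shift mm [  4.3  -2.3 179.3]
[ 519.8 -276.2]
[480.   44.2]
[431.8 258.9]
[419.6 259.7]
```

View pics/w4.png

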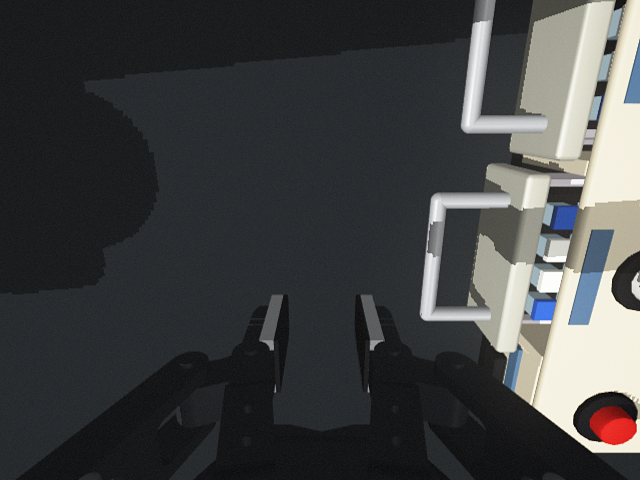

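The right bar is at (432,258), as predicted, which puts it about 14 mm out against the stated ~22 mm. As a cross-check that "home" isn't the gripper fouling the deck edge, I'll push the middle bar from the front with closed fingertips.

```bash
python3 -m jog '[0,0,0,0,41,17,0,0,0,0,0,41,17,0,0,0,0,0,41,17,0,0,0,0,0,0,0,0,0,0,0,0,0,0,0]'
python3 -m jog '[0,0,0,42,0,0,0,0,0,0,42,0,0,0,0,0,0,0,0,0,0]'
python3 -m jog '[0,0,0,0,0,6,0,0,0,0,0,0,6,0,0,0,0,0,0,0,0]'
python3 -m jog '[0,0,0,0,0,3,0,0,0,0,0,0,0,0]'
```

```text
t: 24.2
tool_pos: [0.5058, 0.0747, 0.1538]
orientation: [0.024, 0.707, -0.025, 0.707]
contact_force: [-0.4, -0.1, -0.2]
gripper_width: 0.001
t: 24.5
tool_pos: [0.5008, 0.0724, 0.066]
orientation: [0.025, 0.711, -0.027, 0.703]
contact_force: [-0.5, -0.5, -0.6]
gripper_width: -0.001
t: 24.8
tool_pos: [0.519, 0.073, 0.0722]
orientation: [0.026, 0.705, -0.025, 0.708]
contact_force: [-0.7, 1.0, -0.0]
gripper_width: -0.004
t: 25.0
tool_pos: [0.5195, 0.073, 0.0718]
orientation: [0.025, 0.707, -0.025, 0.707]
contact_force: [-3.8, -0.8, 7.1]
gripper_width: -0.001
```

```bash
python3 -m jog '[0,0,0,0,0,3,0,0,0,0,0,0,0,0]'
python3 -m jog '[0,0,0,0,0,3,0,0,0,0,0,0,0,0]'
python3 -m jog '[0,0,0,0,0,3,0,0,0,0,0,0,0,0]'
```

```text
t: 25.2
tool_pos: [0.5198, 0.0729, 0.0718]
orientation: [0.025, 0.709, -0.026, 0.704]
contact_force: [-11.5, 1.1, 13.0]
gripper_width: -0.002
t: 25.4
tool_pos: [0.52, 0.0729, 0.0718]
orientation: [0.026, 0.711, -0.026, 0.702]
contact_force: [-17.0, 2.0, 17.9]
gripper_width: -0.001
t: 25.6
tool_pos: [0.5202, 0.0729, 0.0717]
orientation: [0.026, 0.713, -0.026, 0.7]
contact_force: [-23.2, 3.3, 24.4]
gripper_width: -0.002
```

The middle drawer is solid, so it is truly home. The left travelled the full 71 mm, so the right is the one that binds. Next are the keys: back off, rise, and look from close by.

```bash
python3 -m jog '[0,0,0,0,0,-8,0,0,0,0,0,0,-9,0,0,0,0,-50,0,0,0,0,0,0,-50,0,0,0,0,0,0,0,0,0,0]'
python3 -m jog '[0,0,0,0,-42,22,0,0,0,0,0,-42,22,0,0,0,0,0,-42,22,0,0,0,0,0,-42,21,0,0,0,0,0,0,0,0]'
python3 -m jog '[0,0,0,0,0,0,0]'
python3 - <<'E'
from h import *
im=optics.get_image("wrist")[:,:,::-1].copy(); c=optics.get_calibration("wrist")
for n,p in dict(r=[.626,-.0623,.106],red=[.6208,-.1614,.106]).items(): print(n,proj("wrist",p,c).round(1))
hsv=cv2.cvtColor(im,cv2.COLOR_BGR2HSV)
r=((hsv[...,0]<8)|(hsv[...,0]>172))&(hsv[...,1]>150)&(hsv[...,2]>90)
n,l,s,ce=cv2.connectedComponentsWithStats(r.astype(np.uint8))
for i in range(1,n):
    if s[i,4]>100: print("red",s[i],ce[i],cast("wrist",ce[i],.106,c).round(4))
d=(im.max(2)<50).astype(np.uint8); n,l,s,ce=cv2.connectedComponentsWithStats(d)
for i in range(1,n):
    if s[i,4]>300:
        q=s[i,:2]+(s[i,2:4]-1)/2; print("dark",s[i],q,cast("wrist",q,.096,c).round(4))
cv2.imwrite("pics/w5.png",im); plan([.626,-.0623,.135])
E
```

```text
t: 26.1
tool_pos: [0.5165, 0.0742, 0.1774]
orientation: [0.026, 0.701, -0.024, 0.712]
contact_force: [1.2, -1.1, 1.2]
gripper_width: -0.002
t: 26.6
tool_pos: [0.5888, -0.1052, 0.1698]
orientation: [0.026, 0.706, -0.028, 0.708]
contact_force: [0.2, 0.5, 0.5]
gripper_width: -0.002
t: 26.7
tool_pos: [0.5865, -0.101, 0.1696]
orientation: [0.026, 0.707, -0.026, 0.706]
contact_force: [-0.3, 0.1, 0.2]
gripper_width: 0.004
r [388.2 204.3]
red [381.7 358.1]
red [364 332  37  28 710] [381.06901408 345.00140845] [ 0.6206 -0.1517  0.106 ]
dark [     0      0    640    480 164525] [319.5 239.5] [ 0.587  -0.0831  0.096 ]
dark [ 220    0   63   32 1932] [251.   15.5] [0.5621 0.0341 0.096 ]
dark [616   0  24  71 553] [627.5  35. ] [0.7467 0.0125 0.096 ]
dark [298 119  13 127 994] [304. 182.] [ 0.5809 -0.0486  0.096 ]
dark [ 209  132   59  105 5354] [238. 184.] [ 0.5438 -0.0471  0.096 ]
tcp [ 0.5861 -0.1     0.1697] axes x,y,z [[-0.001, 0.001, -1.0], [0.072, 0.997, 0.0], [0.997, -0.072, -0.001]] t 26.75 q [-0.19  0.41  1.64  0.    1.1  -0.12]
shift mm [34.7 40.4 37.1]
```

View pics/w5.png

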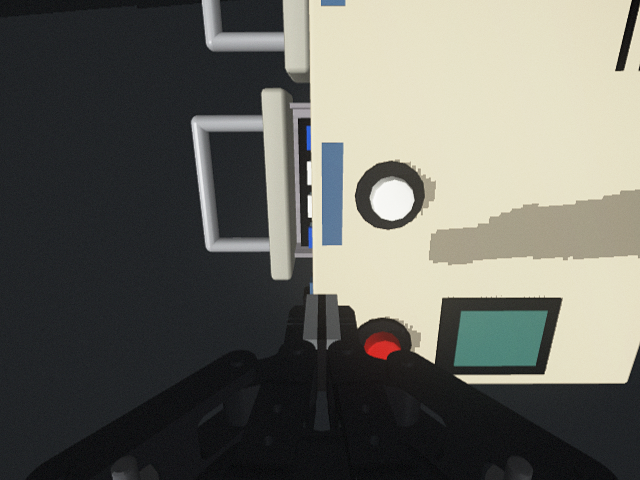

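The right key's collar is at (390,195) and its white top at (392,199). The red key is half hidden by the gripper, with its collar at about (384,350).

Run:
```python
from h import *
c=optics.get_calibration("wrist")
print(cast("wrist",(390,195),.096,c),cast("wrist",(392,199),.106,c),cast("wrist",(384,352),.096,c))
for p in([.6255,-.060,.13],[.620,-.160,.13]):plan(p)
```

```text
[ 0.62882891 -0.05939152  0.096     ] [ 0.62808997 -0.05949922  0.106     ] [ 0.62386101 -0.16436809  0.096     ]
tcp [ 0.5861 -0.1     0.1697] axes x,y,z [[-0.001, 0.001, -1.0], [0.072, 0.997, 0.0], [0.997, -0.072, -0.001]] t 26.75 q [-0.19  0.41  1.64  0.    1.1  -0.12]
shift mm [39.7 42.7 36.4]
tcp [ 0.5861 -0.1     0.1697] axes x,y,z [[-0.001, 0.001, -1.0], [0.072, 0.997, 0.0], [0.997, -0.072, -0.001]] t 26.75 q [-0.19  0.41  1.64  0.    1.1  -0.12]
shift mm [ 39.7 -57.4  38.2]
```

```bash
python3 -m jog '[0,0,0,0,21,19,0,0,0,0,0,21,19,0,0,0,0,18,0,0,0,0,0,0,18,0,0,0,0,0,0,0,0,0,0]'
python3 -m jog '[0,0,0,5,0,0,0,0,0,0,5,0,0,0,0,0,0,0,0,0,0]'
python3 -m jog '[0,0,0,4,0,0,0,0,0,0,0,0,0,0]'
```

```text
t: 27.25
tool_pos: [0.6252, -0.0589, 0.1318]
orientation: [0.025, 0.709, -0.024, 0.705]
contact_force: [-0.8, -0.3, -0.2]
gripper_width: 0.002
t: 27.55
tool_pos: [0.6272, -0.0608, 0.1243]
orientation: [0.025, 0.707, -0.025, 0.707]
contact_force: [-0.5, -0.1, -0.9]
gripper_width: 0.001
t: 27.75
tool_pos: [0.6279, -0.0611, 0.1207]
orientation: [0.025, 0.706, -0.025, 0.707]
contact_force: [0.6, 0.5, 2.6]
gripper_width: -0.001
```

```bash
python3 -m jog '[0,0,0,3,0,0,0,0,0,0,2,0,0,0,0,0,0,0,0,0,0]'
python3 -m jog '[0,0,0,3,0,0,0,0,0,0,0,0,0,0]'
```

```text
t: 28.05
tool_pos: [0.628, -0.0611, 0.117]
orientation: [0.025, 0.706, -0.025, 0.707]
contact_force: [-1.8, 0.9, 9.5]
gripper_width: 0.005
t: 28.25
tool_pos: [0.628, -0.0611, 0.1167]
orientation: [0.025, 0.705, -0.025, 0.708]
contact_force: [-6.8, 1.1, 22.3]
gripper_width: 0.001
```

```bash
python3 -m jog '[0,0,0,-20,0,0,0,0,0,0,-20,0,0,0,0,0,0,0,-34,0,0,0,0,0,0,-33,0,0,0,0,0,0,-33,0,0]'
python3 -m jog '[0,0,0,10,0,1,0,0,0,0,10,0,0,0,0,0,0,0,0,0,0]'
python3 -c "
from h import *
plan([.6215,-.161,.123])"
```

```text
t: 28.75
tool_pos: [0.62, -0.1618, 0.1521]
orientation: [0.025, 0.707, -0.025, 0.707]
contact_force: [0.5, 0.0, -0.9]
gripper_width: -0.001
t: 29.05
tool_pos: [0.62, -0.1598, 0.1298]
orientation: [0.026, 0.708, -0.025, 0.705]
contact_force: [-0.4, 0.6, 0.5]
gripper_width: -0.001
tcp [ 0.62   -0.1598  0.1298] axes x,y,z [[-0.005, 0.002, -1.0], [0.071, 0.997, 0.001], [0.997, -0.071, -0.005]] t 29.05 q [-0.27  0.51  1.57  0.    1.07 -0.2 ]
shift mm [ 6.8 -1.1  1.7]
```

```bash
python3 -m jog '[0,0,0,5,0,0,0,0,0,0,5,0,0,0,0,0,0,0,0,0,0]'
python3 -m jog '[0,0,0,4,0,0,0,0,0,0,3,0,0,0,0,0,0,0,0,0,0]'
```

```text
t: 29.35
tool_pos: [0.6215, -0.16, 0.122]
orientation: [0.025, 0.707, -0.025, 0.707]
contact_force: [-0.2, 2.2, 1.5]
gripper_width: 0.001
t: 29.65
tool_pos: [0.6217, -0.1602, 0.117]
orientation: [0.026, 0.706, -0.025, 0.707]
contact_force: [-3.2, 3.6, 11.2]
gripper_width: -0.004
```

Red bottomed as well (z 0.117, 11 N). Now I'll lift clear, back off and check.

```bash
python3 -m jog '[0,0,0,-40,0,0,0,0,0,0,-40,0,0,0,0,0,0,-40,0,-30,0,0,0,0,0,-40,-45,0,0,0,0,0,-40,-45,0]'
python3 -m jog '[0,0,0,0,-40,-45,0,0,0,0,0,-40,-45,0,0,0,0,0,0,0,0,0,0,0,0,0,0,0]'
python3 -c "
from h import *
im=optics.get_image('top')[:,:,::-1];cv2.imwrite('pics/t3.png',im[130:350,110:530].repeat(2,0).repeat(2,1)[:600,:800])"
```

```text
t: 30.15
tool_pos: [0.5116, -0.22, 0.2366]
orientation: [0.024, 0.706, -0.025, 0.708]
contact_force: [0.0, -0.3, -0.4]
gripper_width: 0.002
t: 30.55
tool_pos: [0.4322, -0.2812, 0.2354]
orientation: [0.026, 0.706, -0.026, 0.707]
contact_force: [0.5, -0.6, -0.1]
gripper_width: 0.002
```

View pics/t3.png

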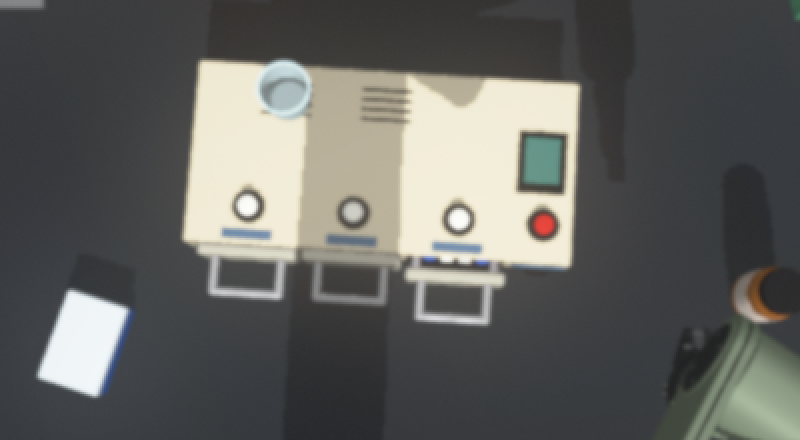

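```bash
python3 -c "
from station import workorder,arm
print(workorder.job_done(), arm.state()['t'])"
```

```text
the job is handed in; nothing more can be done
the job is handed in; nothing more can be done
```

I checked the drawers left, middle, right, then pressed the white key above the right bay and after it the red key. I handed the job in at about 30.6 s of the 59 s allowed.

- **Left and middle drawers:** Both were drawn to their outer stop and slid fully home, with about 71 mm of travel each. An extra push on the middle one from the front, at about 23 N, met a solid stop.
- **Right drawer:** It reached its outer stop, then stopped dead on the way in. I pushed no harder than about 6 N and left it there.
- **Keys:** The white key above the right bay and then the red key both went down the full 6 mm. The fingers came near no other white key.
- **Last top view:** The left and middle drawers are home and the right one is partly out. The box, jar and beaker look undisturbed, and the arm is clear of everything.

**Disagreement:** the right drawer's stop measured about 14 mm short of home by arm position, and roughly 14–18 mm in the pictures. The description says about 22 mm. I felt no resistance at 22 mm. I took it as the binding drawer because the other two ran their full travel and this one did not.

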